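# Drop the lime into the prep pan

### The job

The citrus dispenser holds a lime in one lane and a lemon in the other. With your fingertips, push the steel pan sideways along its track until it reaches the end stop under the lime's lane, then press the blue paddle of that lane all the way down so that its gate lifts and the lime rolls into the pan, and let the paddle come back up. Leave the lemon behind its gate, do not touch the fruit, keep the pan down on its track, and leave the other things where they are.

Things in the scene. Friction and masses are not known exactly. Their poses are not given: they have to be found in the camera images.
- dispenser: fixed citrus dispenser with two lanes side by side. Origin on the table under the middle of the pan track; x points along the lanes, away from the robot, y to the robot's left, z up. White base plate 12 mm thick, x from -88 to 288 mm, y from -148 to 148 mm. Two steel pivot posts per lane stand at x = 145 mm, up to 190 mm high. Pressing a lane's blue pad lifts that lane's orange gate.
- track (a point): middle of the pan track, on top of the base plate (12 mm over the table). The track runs along the dispenser's y between two low steel fences 68 mm either side of this point in x, and ends at two low stops with inner faces at y = +-128.5 mm. Fences and stops reach 26 mm over the table.
- mouth_left (a point): middle of the floor edge at the open mouth of the left lane, 95 mm over the table, above the pan's far part. The lane is an open steel chute, 60 mm wide inside, that rises 10 degrees from here along the dispenser's x for 155 mm; its walls stand 30 mm over its floor. Its gate hangs 30 mm behind the mouth
- mouth_right (a point): middle of the floor edge at the open mouth of the right lane, 95 mm over the table, above the pan's far part. The lane is an open steel chute, 60 mm wide inside, that rises 10 degrees from here along the dispenser's x for 155 mm; its walls stand 30 mm over its floor. Its gate hangs 30 mm behind the mouth
- pan: loose open steel pan, 130 mm (x) by 108 mm (y) by 65 mm tall, walls 4 mm, rim standing out 4 mm, about 0.45 kg, on the track (underside 12 mm over the table). Origin: centre of its underside; axes as the dispenser's. Slides along the dispenser's y; against an end stop its centre is at y = +-74.5 mm, under that lane's mouth. It starts somewhere between.
- lime: green lime, a ball of 50 mm diameter, about 70 g, resting against the gate of one lane (either). Origin at its centre, about 131 mm over the table and at x = 92 mm in the dispenser's frame; its axes turn as it rolls. It rolls into the pan in about a second when its gate is held open.
- lemon: yellow lemon, same ball shape and size, about 70 g, resting against the gate of the other lane. Origin at its centre.
- pad_left (a point): centre of the top of the left lane's blue paddle pad (52 mm along the dispenser's x, 46 mm along y, 8 mm thick), at the far end of the rocking lever; at rest it is level, at x = 235 mm, y = +72 mm, z = 186 mm in the dispenser's frame. It moves with the lever; z is its normal
- pad_right (a point): centre of the top of the right lane's blue paddle pad (52 mm along the dispenser's x, 46 mm along y, 8 mm thick), at the far end of the rocking lever; at rest it is level, at x = 235 mm, y = -72 mm, z = 186 mm in the dispenser's frame. It moves with the lever; z is its normal
- paddle_left (a joint): angle (rad) of the left (y = +72 mm) rocking lever about its pivot (along the dispenser's y, at x = 145, z = 178 mm): 0 at rest, pad up, gate shut; 0.5 at its stop, pad centre about 44 mm lower and 7 mm nearer the pivot, gate open. The fruit passes from about 0.35. A spring brings it back; pressing takes 2 N at first, 4 to 5 N at the stop
- paddle_right (a joint): angle (rad) of the right (y = -72 mm) rocking lever about its pivot (along the dispenser's y, at x = 145, z = 178 mm): 0 at rest, pad up, gate shut; 0.5 at its stop, pad centre about 44 mm lower and 7 mm nearer the pivot, gate open. The fruit passes from about 0.35. A spring brings it back; pressing takes 2 N at first, 4 to 5 N at the stop
- spice_tin: bystander, to be left alone: small can, 38 mm across, 70 mm tall, standing on the dispenser's base between the two lanes. Origin: centre of its underside
- sauce_bottle: bystander, to be left alone: red squeeze bottle, 56 mm across, 170 mm tall. Origin: centre of its underside
- jar: bystander, to be left alone: jar with a steel cap, 76 mm across, 95 mm tall. Origin: centre of its underside
- steel_cup: bystander, to be left alone: steel cup, 72 mm across, 75 mm tall. Origin: centre of its underside
- onion: bystander, to be left alone: white onion, 80 mm across, 77 mm tall, on the white cutting board. Origin: centre of its underside
- pepper: bystander, to be left alone: green pepper, about 95 mm long and 21 mm thick, lying on the cutting board. Origin: centre of its underside
Things that resemble listed ones, but are neither listed nor needed, are in the scene too. Leave any pink look-alike of the pan alone. What is shaped like the lemon but purple is not meant.

How it is judged:
By the outcome, as a careful person would: the job done as asked, in the order asked, and still so for the second after the job is handed in, with the robot touching nothing.
It also fails if it takes over 42 s, if anything falls off the work surface, if the arm or the gripper's body presses on something with over 40 N, if the wrist force passes 120 N, or if a joint passes its speed limit or range.

### The arm

A 6-joint arm with a two-finger parallel gripper is mounted at the origin on the work surface. World frame = base frame: x ahead of the robot, y to its left, z up, the work surface at z = 0. Lengths are in mm, angles in rad, forces in N, time in s.
With the tool pointing down it reaches from about 350 to 875 mm from the base axis. Payload 4.2 kg.
Tool frame: the origin (TCP) lies between the finger pads; the fingertips stand 17 mm ahead of it and the grasp point (between the pads) lies 2 mm behind it (nose_length is the distance from the TCP to the fingertips, in mm); z points along the fingers, y is the direction in which the jaws open and shut (so a half turn about z gives the same grasp; the last joint's range is limited). The gripper opens to 85 mm and grips with 20 to 120 N. Pads are 22 mm wide; open, the fingers measure 114 mm over their backs; the gripper's body (76 mm by 85 mm) begins 54 mm behind the grasp point. The pads swing forward as they close: fully open they stand 13 mm farther back than shut.
Start: joints at [-1.062, 0.385, 0.008, 0, -1.194, -0.259], TCP at [154.523, -605.576, 248.312] pointing down, gripper open.
Joint ranges: [-3.14, 3.14], [-1.21, 2.06], [-1.07, 1.41], [-3.16, 2.05], [-2.99, -0.16], [-3.1, 3.1]. Speed limits (rad/s): [2.79, 2.79, 3.14, 3.14, 3.14, 3.14].

### API

Orientations are given as a unit quaternion [x, y, z, w].
In Python, from bench import * gives the robot as it stands.
- The arm moves only by the tool jog_arm, never from a script. Its argument "increments" is a list of rows, each a list of 4 numbers: the shift along the tool's x, y, z in m, then the turn about the tool's z in degrees. A call has 1 to 10 rows; each row is the pose to reach, as a shift and turn from the pose measured when the call began, along the tool's axes at that moment; what a row does not reach only later rows make up. A row lasts 1/8 s, in which the tool goes at most 62.5 mm and 10.7 degrees, less where a joint would pass 70% of its speed; a pose out of reach is approached as far as the arm can. A call with a gripper value outside its range is refused whole. "hand" is the gripper's target within -1 to 1 (fully open at 1, half-way at 0, shut at -1), set as the call begins (left out, the last holds). The fingers move at their own pace and stop on an object; the grip force is fixed at half the most. Time passes only in rows, so rows that repeat a pose let the fingers close. It gives the time, the measured TCP pose, the force and the opening at its end, in the units of the state.
- read_state(): the state, without advancing time (a new reading comes with each control period).
- get_image(name): name is "side" or "top" or "wrist"; returns the picture (480x640x3 uint8, red, green, blue); there is no depth.
- calibration(name): a dict with "fx", "fy", "cx", "cy" (pixels), "D" ([k1, k2, p1, p2, k3] as OpenCV has them; the pictures are not rectified), "position" and "rotation" of the camera in the world; the wrist camera has in their place "hand_eye" (4x4, takes a point from camera to tool coordinates, whose origin is the TCP and whose axes are the flange's). Camera axes: x right, y up, looking along -z (the intrinsics and any distortion apply to the point x, -y, -z); pixel columns grow to the right and rows downward; lengths in mm; the calibration is good to about 2 mm. A picture is of the moment at which its call begins: read the wrist's pose just before it. calibration takes no time and is no camera call.
- job_done(): hands the job in, once; it reports no verdict.
The state is a dict: "clock": time; "joints": joint angles; "joint_vel": joint speeds; "joint_efforts": joint torques, N m; "position": TCP position; "ee_rot": TCP orientation; "contact_force": force on the tool from outside, world axes, zero at the start; "wrist_torque": the same for the moment, N m; "gripper_width": finger opening in mm.
Only numpy, scipy, OpenCV 4.12 (cv2) and the standard library are available. Lean on these libraries where they do the work, as an engineer would, in place of code of your own. Each camera call takes 0.05 s, during which the arm holds its last target.

## Working session

There is one attempt and no reset: what is moved stays moved. The work goes in short steps, Python scripts to look and compute and a tool call to move; the robot and the scene stay as the last step left them, time stands still between calls to the robot, and variables do not carry over. Pictures are saved under pics/ and viewed, and the job is handed in when it is done.

Besides the shell and the picture viewer there is one more tool, called as name(argument=value, ...), one argument or row to a line, values as JSON. jog_arm: Moves the arm, as the interface text tells. Its arguments: {"type":"object","properties":{"increments":{"type":"array"},"hand":{"type":"number"}},"required":["increments"]}

```bash
mkdir -p pics; ls; python3 - <<'E'
from bench import *
import cv2
for n in("side","top"):
    im=get_image(n); cv2.imwrite(f"pics/{n}0.png",im[:,:,::-1]); print(n,calibration(n))
s=read_state(); print(s)
im=get_image("wrist"); cv2.imwrite("pics/wrist0.png",im[:,:,::-1]); print(calibration("wrist"))
E
```

```text
pics
side {'fx': 598.979953133479, 'fy': 598.979953133479, 'cx': 326.90999541610125, 'cy': 241.5911806685821, 'D': array([-0.15460722,  0.        ,  0.        ,  0.        ,  0.        ]), 'position': array([ 426.67793856, 1069.7645039 ,  858.90130787]), 'rotation': array([-0.00317542,  0.4775403 ,  0.87839567, -0.01913704])}
top {'fx': 513.6465019827577, 'fy': 513.6465019827577, 'cx': 321.3234159635623, 'cy': 237.24614576989902, 'D': array([-0.07869812,  0.        ,  0.        ,  0.        ,  0.        ]), 'position': array([ 261.92702338,  -44.77068952, 1393.25965192]), 'rotation': array([-0.06033045,  0.06263875,  0.70557025, -0.7032832 ])}
{'clock': 0.1, 'joints': array([-1.06238937e+00,  3.85459686e-01,  6.77647641e-03, -4.24041362e-04,
       -1.19398278e+00, -2.58591323e-01]), 'joint_vel': array([-0.00133728, -0.00107099,  0.00362025,  0.00173177,  0.0026516 ,
        0.00098776]), 'joint_efforts': array([-5.47508043e-04, -3.93318951e+01,  1.88929385e+01,  4.19792712e+00,
       -2.57897758e-03,  3.30321456e-06]), 'position': array([ 154.4104003 , -605.1321549 ,  247.35008934]), 'ee_rot': array([-1.24505623e-01,  9.92218442e-01,  9.40663848e-04, -1.67025956e-04]), 'contact_force': array([ 0.26540498, -0.1065283 , -0.48558063]), 'wrist_torque': array([0.04800893, 0.03276751, 0.01289751]), 'gripper_width': 85.7451142185772}
{'fx': 347.99251605597334, 'fy': 347.99251605597334, 'cx': 315.631231738806, 'cy': 238.83229572666255, 'D': array([0.02260853, 0.        , 0.        , 0.        , 0.        ]), 'hand_eye': array([[ 1.35350886e-04,  9.45327486e-01,  3.26122562e-01,
         8.23288662e+01],
       [ 9.99999693e-01,  1.23725912e-04, -7.73673397e-04,
        -1.59700385e+00],
       [-7.71724539e-04,  3.26122566e-01, -9.45327179e-01,
        -1.25535170e+02],
       [ 0.00000000e+00,  0.00000000e+00,  0.00000000e+00,
         1.00000000e+00]])}
```

View pics/side0.png

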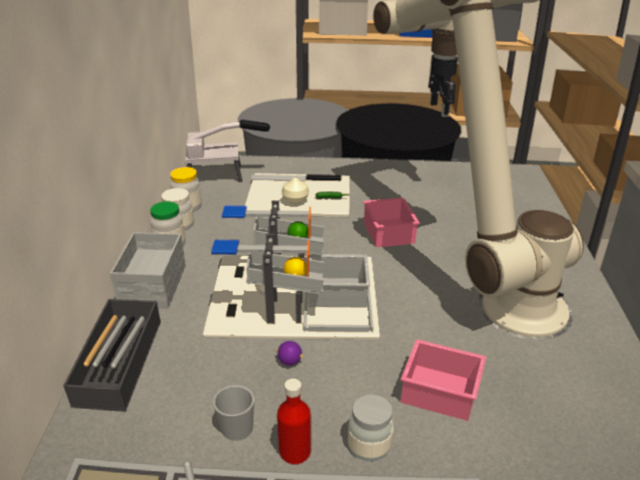

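View pics/top0.png

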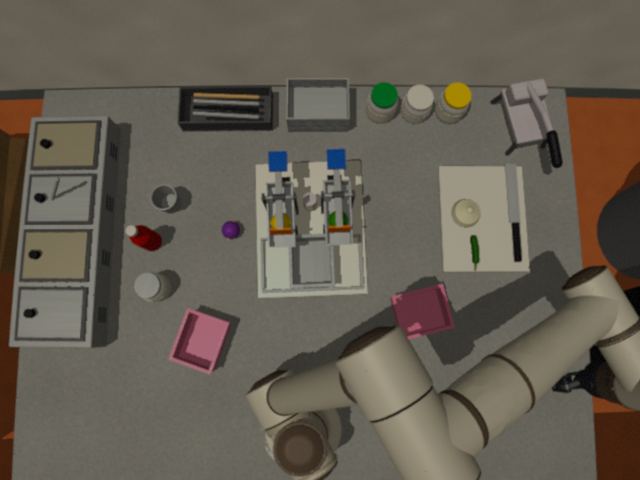

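```bash
cat > h.py <<'E'
import numpy as np, cv2
from scipy.spatial.transform import Rotation as R
from bench import *
def ray(n,px,pose=None):
    c=calibration(n); K=np.array([[c['fx'],0,c['cx']],[0,c['fy'],c['cy']],[0,0,1]])
    u=cv2.undistortPoints(np.array(px,float).reshape(-1,1,2),K,c['D']).reshape(-1,2)
    d=np.c_[u[:,0],-u[:,1],-np.ones(len(u))]
    if n!='wrist':
        return np.array(c['position']),R.from_quat(c['rotation']).apply(d)
    p,q=pose; T=np.array(c['hand_eye']); Rt=R.from_quat(q)
    return p+Rt.apply(T[:3,3]), Rt.apply(d@T[:3,:3].T)
def plane(n,px,z,pose=None):
    o,d=ray(n,px,pose); t=(z-o[2])/d[:,2]; return o+d*t[:,None]
def proj(n,P,pose=None):
    c=calibration(n); K=np.array([[c['fx'],0,c['cx']],[0,c['fy'],c['cy']],[0,0,1]])
    P=np.array(P,float).reshape(-1,3)
    if n!='wrist': q=R.from_quat(c['rotation']).inv().apply(P-c['position'])
    else:
        p,r=pose;T=np.array(c['hand_eye']); q=(R.from_quat(r).inv().apply(P-p)-T[:3,3])@T[:3,:3]
    q=q*[1,-1,-1]
    return cv2.projectPoints(q,np.zeros(3),np.zeros(3),K,c['D'])[0].reshape(-1,2)
E
python3 - <<'E'
import cv2
im=cv2.imread('pics/top0.png')[140:310,240:380]
cv2.imwrite('pics/topc.png',cv2.resize(im,None,fx=3.5,fy=3.5,interpolation=cv2.INTER_CUBIC))
im=cv2.imread('pics/side0.png')[180:350,190:400]
cv2.imwrite('pics/sidec.png',cv2.resize(im,None,fx=3.5,fy=3.5,interpolation=cv2.INTER_CUBIC))
E
```

```text
(no output)
```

View pics/topc.png

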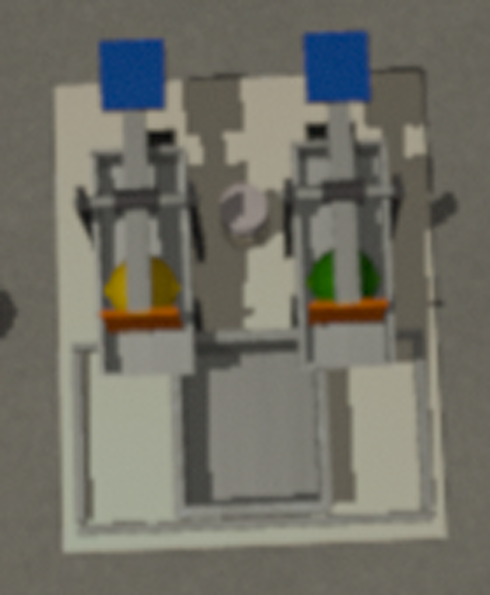

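View pics/sidec.png

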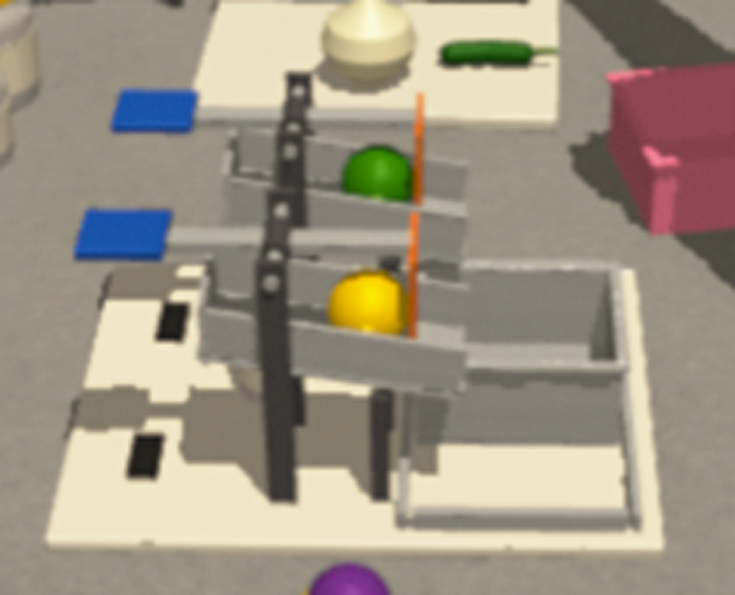

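```bash
python3 - <<'E'
from h import *
f=lambda pts:np.array([[240+x/3.5-.36,140+y/3.5-.36] for x,y in pts])
C=plane('top',f([(65,551),(446,537),(423,68),(55,86)]),12);print(C.round(1))
P=np.array([[-88,148],[-88,-148],[288,-148],[288,148]],float)
A,_,_=0,0,0
pc=P.mean(0);cc=C[:,:2].mean(0);H=(P-pc).T@(C[:,:2]-cc);U,S,V=np.linalg.svd(H);Rm=(U@V).T
t=cc-Rm@pc;yaw=np.arctan2(Rm[1,0],Rm[0,0]);print('base origin',t,'yaw deg',np.degrees(yaw));print((C[:,:2]-(P@Rm.T+t)).round(1))
pads=plane('top',f([(132.5,75),(337,67)]),186)
print('pads disp',((pads[:,:2]-t)@Rm).round(1))
pan=plane('top',f([(180,517),(328,512),(326,360),(180,374)]),77);print('pan rim disp',((pan[:,:2]-t)@Rm).round(1))
im=cv2.imread('pics/top0.png');hsv=cv2.cvtColor(im,cv2.COLOR_BGR2HSV)
m=cv2.inRange(hsv,(100,150,80),(125,255,255));n,l,s,c=cv2.connectedComponentsWithStats(m)
for i in range(1,n):
  if s[i,4]>50: p=plane('top',[c[i]],186)[0];print('blue',s[i],c[i],p.round(1),((p[:2]-t)@Rm).round(1))
E
```

```text
[[ 342.6  120.    12. ]
 [ 352.4 -172.    12. ]
 [ 727.8 -160.7   12. ]
 [ 713.7  134.8   12. ]]
base origin [434.18556958 -23.18341746] yaw deg 2.1278332653244996
[[ 1.8 -1.4]
 [ 0.7  2.4]
 [ 0.4 -0.3]
 [-2.8 -0.6]]
pads disp [[233.2  72.4]
 [233.3 -71.2]]
pan rim disp [[-68.8  54.2]
 [-69.5 -54.1]
 [ 43.2 -57.7]
 [ 37.1  50.9]]
blue [327 149  18  20 333] [335.78078078 158.5015015 ] [670.7 -85.3 186. ] [234.  -70.9]
blue [269 152  18  19 323] [277.26625387 160.82662539] [665.2  58.4 186. ] [233.8  73. ]
```

```bash
cat >> h.py <<'E'
YAW=np.radians(2.15); O=np.array([434.0,-23.0])
Rd=np.array([[np.cos(YAW),-np.sin(YAW)],[np.sin(YAW),np.cos(YAW)]])
def D(x,y,z): return np.r_[O+Rd@[x,y],z]
def todisp(p): return np.r_[(np.array(p[:2])-O)@Rd,p[2]]
def plan(*wps,yawdisp=True):
    s=read_state();r=R.from_quat(s['ee_rot']);x=r.as_matrix()[:,0]
    a=np.degrees(np.arctan2(x[1],x[0])-(np.pi+YAW));a=(a+180)%360-180
    print('t',s['clock'],'tcp',s['position'].round(1),'disp',todisp(s['position']).round(1),'F',s['contact_force'].round(1),'w',round(s['gripper_width'],1),'turn needed',round(a,2))
    for w in wps: print('->',np.round(w,1),'tool shift m',(r.inv().apply(np.array(w)-s['position'])/1000).round(4))
E
python3 - <<'E'
from h import *
plan([400,-200,260])
f=lambda pts:np.array([[240+x/3.5-.36,140+y/3.5-.36] for x,y in pts])
print([todisp(p).round(0) for p in plane('top',f([(100,372),(195,374),(300,362),(398,362)]),95)])
print([todisp(p).round(0) for p in plane('top',f([(180,440),(187,440),(320,440),(328,440)]),77)])
E
```

```text
t 0.15 tcp [ 154.4 -605.2  247.5] disp [-301.2 -571.3  247.5] F [-0.1  0.9  0.6] w 85.2 turn needed 12.15
-> [ 400 -200  260] tool shift m [-0.3381  0.332  -0.012 ]
[array([ 38., 108.,  95.]), array([34., 39., 95.]), array([ 40., -38.,  95.]), array([  37., -110.,   95.])]
[array([-12.,  52.,  77.]), array([-12.,  47.,  77.]), array([-16., -51.,  77.]), array([-16., -57.,  77.])]
```

jog_arm(
  increments=[
    [-0.034,0.033,-0.005,2],
    [-0.075,0.074,-0.012,5],
    [-0.117,0.115,-0.012,8],
    [-0.159,0.156,-0.012,10],
    [-0.2,0.197,-0.012,12.1],
    [-0.242,0.238,-0.012,12.1],
    [-0.283,0.278,-0.012,12.1],
    [-0.318,0.312,-0.012,12.1],
    [-0.338,0.332,-0.012,12.1],
    [-0.338,0.332,-0.012,12.1],
  ],
  hand=-1,
)

```text
clock: 1.4
position: [400.5, -198.7, 259.9]
ee_rot: [-0.021, 1.0, 0.001, -0.0]
contact_force: [-0.6, -0.2, 0.2]
gripper_width: -0.2
```

```bash
python3 - <<'E'
from h import *
s=read_state();im=get_image('wrist');cv2.imwrite('pics/w1.png',im[:,:,::-1])
im=get_image('top');cv2.imwrite('pics/t1.png',im[:,:,::-1])
plan(D(-18,90,250),D(-18,90,73))
E
```

```text
t 1.5 tcp [ 399.6 -200.   259.8] disp [ -41.  -175.6  259.8] F [-1.1 -0.4 -0.8] w 0.2 turn needed 0.08
-> [412.6  66.3 250. ] tool shift m [-0.0234  0.2656  0.0102]
-> [412.6  66.3  73. ] tool shift m [-0.0236  0.2653  0.1872]
```

View pics/w1.png

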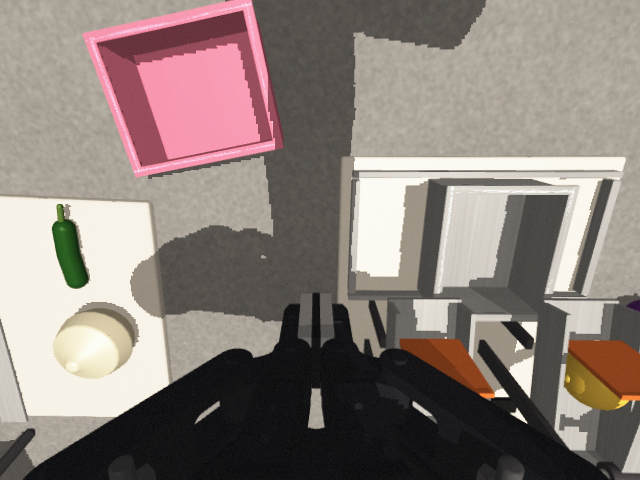

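```bash
python3 - <<'E'
from h import *
s=read_state();pose=(np.array([400,-199.5,259.8]),s['ee_rot'])
print([todisp(p).round(1) for p in plane('wrist',[(578,188),(445,188),(553,293),(438,293)],77,pose)])
print([todisp(p).round(1) for p in plane('wrist',[(626,157),(343,157)],12,pose)])
E
```

```text
[array([-64.1,  56. ,  77. ]), array([-64.4, -60.6,  77. ]), array([39.5, 57.2, 77. ]), array([ 40. , -54.7,  77. ])]
[array([-83.9, 145.4,  12. ]), array([ -84.9, -146.9,   12. ])]
```

jog_arm(
  increments=[
    [-0.005,0.04,0,0],
    [-0.01,0.1,0,0],
    [-0.018,0.16,0,0],
    [-0.023,0.22,0,0],
    [-0.0235,0.255,0.005,0],
    [-0.0235,0.2655,0.01,0],
    [-0.0235,0.2655,0.01,0],
    [-0.0235,0.2655,0.01,0],
  ],
)

```text
clock: 2.5
position: [412.8, 65.0, 250.2]
ee_rot: [-0.019, 1.0, 0.001, -0.001]
contact_force: [-0.8, -0.5, 0.8]
gripper_width: -0.2
```

```bash
python3 - <<'E'
from h import *
s=read_state();pose=(s['position'],s['ee_rot']);im=get_image('wrist');cv2.imwrite('pics/w2.png',im[:,:,::-1])
im=get_image('side');cv2.imwrite('pics/s2.png',im[:,:,::-1])
plan(D(-18,90,73))
E
```

```text
t 2.6 tcp [412.8  65.1 250.4] disp [-17.9  88.8 250.4] F [-0.1 -1.   0.1] w 0.2 turn needed -0.03
-> [412.6  66.3  73. ] tool shift m [-0.      0.0009  0.1774]
```

View pics/w2.png

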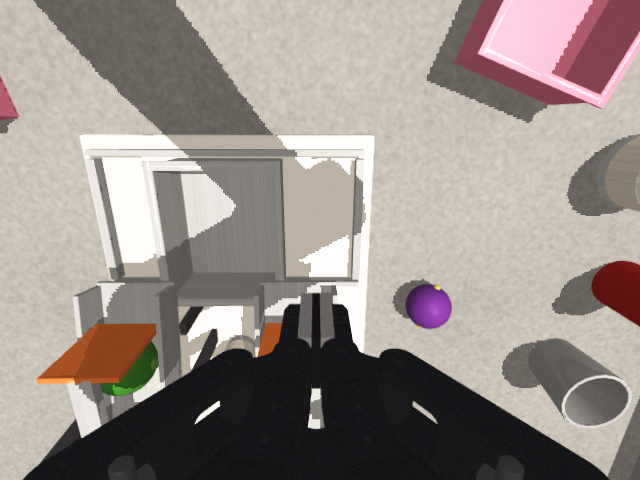

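View pics/s2.png

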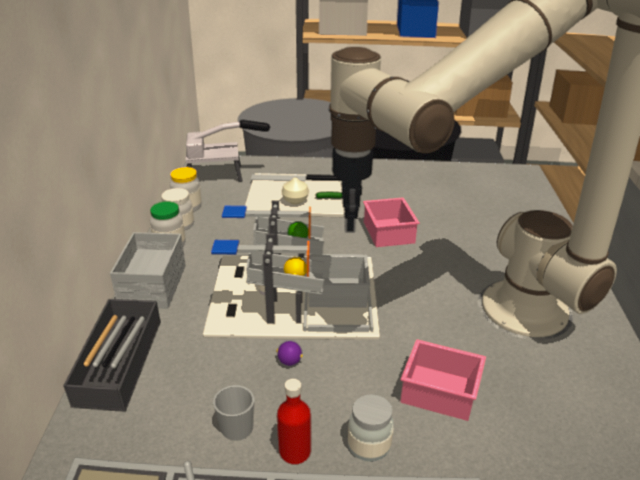

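jog_arm(
  increments=[
    [0,0.001,0.03,0],
    [0,0.001,0.075,0],
    [0,0.001,0.115,0],
    [0,0.001,0.15,0],
    [0,0.001,0.17,0],
    [0,0.001,0.1775,0],
    [0,0.001,0.1775,0],
  ],
)

```text
clock: 3.48
position: [412.9, 66.1, 73.0]
ee_rot: [-0.018, 1.0, 0.001, -0.0]
contact_force: [-0.4, -0.0, -0.4]
gripper_width: -0.3
```

```bash
python3 - <<'E'
from h import *
s=read_state();pose=(s['position'],s['ee_rot']);im=get_image('wrist');cv2.imwrite('pics/w3.png',im[:,:,::-1])
im=get_image('side');cv2.imwrite('pics/s3.png',cv2.resize(im[180:350,190:450],None,fx=3,fy=3)[:,:,::-1])
plan(D(-18,70,73),D(-18,0,73))
E
```

```text
t 3.575 tcp [413.4  66.6  73.7] disp [-17.3  90.3  73.7] F [0.1 0.6 1. ] w -0.1 turn needed -0.04
-> [413.4  46.3  73. ] tool shift m [ 0.0007 -0.0203  0.0007]
-> [416.  -23.7  73. ] tool shift m [ 0.0007 -0.0903  0.0005]
```

View pics/w3.png

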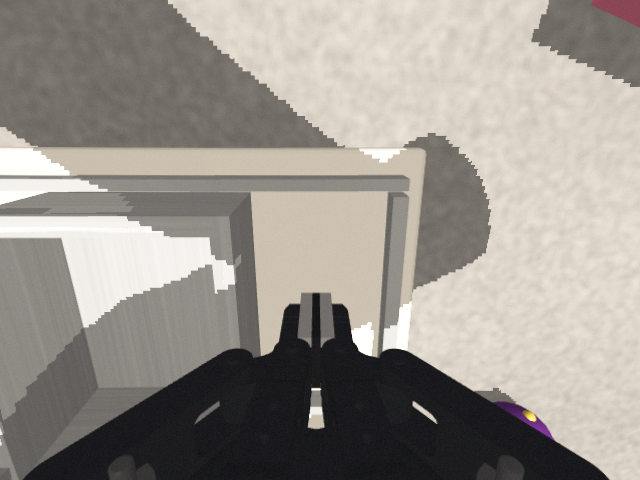

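View pics/s3.png

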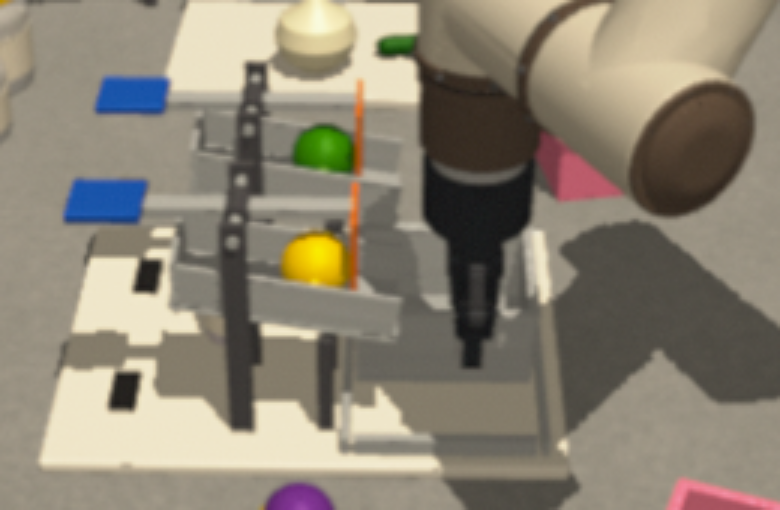

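jog_arm(
  increments=[
    [0.0007,-0.006,0,0],
    [0.0007,-0.012,0,0],
    [0.0007,-0.017,0,0],
    [0.0007,-0.022,0,0],
    [0.0007,-0.027,0,0],
    [0.0007,-0.033,0,0],
    [0.0007,-0.039,0,0],
    [0.0007,-0.045,0,0],
    [0.0007,-0.05,0,0],
    [0.0007,-0.054,0,0],
  ],
)

```text
clock: 4.82
position: [414.8, 12.4, 73.7]
ee_rot: [-0.018, 1.0, 0.001, 0.001]
contact_force: [-1.0, 4.8, 3.2]
gripper_width: 0.1
```

```bash
python3 - <<'E'
from h import *
s=read_state();pose=(s['position'],s['ee_rot']);im=get_image('wrist');cv2.imwrite('pics/w4.png',im[:,:,::-1])
plan(D(-18,0,73))
E
```

```text
t 4.875 tcp [414.7  12.1  73.7] disp [-17.9  35.8  73.7] F [-0.6  2.4  2.6] w 0.1 turn needed -0.06
-> [416.  -23.7  73. ] tool shift m [ 0.     -0.0358  0.0006]
```

View pics/w4.png

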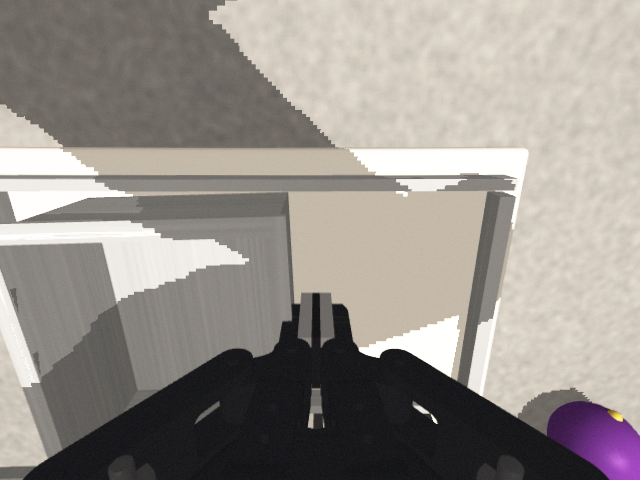

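jog_arm(
  increments=[
    [0,-0.005,0,0],
    [0,-0.01,0,0],
    [0,-0.015,0,0],
    [0,-0.02,0,0],
    [0,-0.025,0,0],
    [0,-0.03,0,0],
    [0,-0.034,0,0],
    [0,-0.036,0,0],
  ],
)

```text
clock: 5.88
position: [416.0, -24.0, 73.7]
ee_rot: [-0.018, 1.0, 0.001, 0.001]
contact_force: [-1.7, 6.1, 3.4]
gripper_width: 0.1
```

```bash
python3 - <<'E'
from h import *
s=read_state();pose=(s['position'],s['ee_rot']);im=get_image('wrist');cv2.imwrite('pics/w5.png',im[:,:,::-1])
plan(D(-18,0,73))
E
```

```text
t 5.925 tcp [415.9 -24.2  73.7] disp [-18.1  -0.5  73.7] F [-1.1  3.8  2.4] w 0.2 turn needed -0.07
-> [416.  -23.7  73. ] tool shift m [-0.0001  0.0005  0.0007]
```

View pics/w5.png

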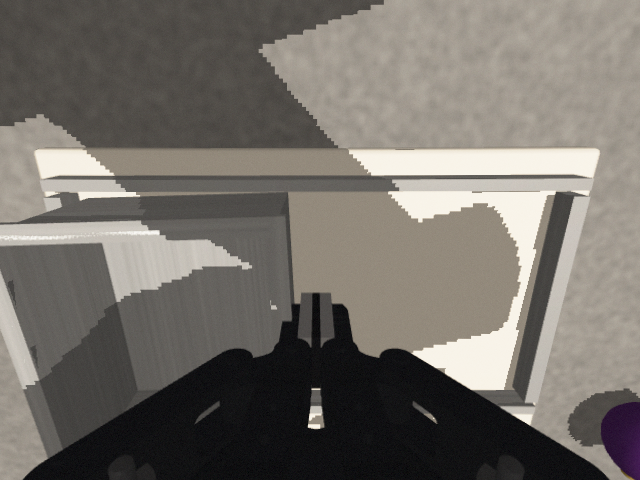

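jog_arm(
  increments=[
    [0,-0.002,0,0],
    [0,-0.004,0,0],
    [0,-0.005,0,0],
    [0,-0.006,0,0],
  ],
)

```text
clock: 6.42
position: [417.1, -29.5, 74.0]
ee_rot: [-0.018, 1.0, 0.002, 0.002]
contact_force: [-1.9, 9.9, 3.4]
gripper_width: 0.0
```

jog_arm(
  increments=[
    [0,-0.001,0,0],
    [0,-0.002,0,0],
    [0,-0.002,0,0],
  ],
)

```text
clock: 6.8
position: [418.1, -30.2, 74.4]
ee_rot: [-0.018, 1.0, 0.003, 0.003]
contact_force: [-2.6, 14.6, 5.4]
gripper_width: -0.1
```

```bash
python3 - <<'E'
from h import *
s=read_state();pose=(s['position'],s['ee_rot']);im=get_image('wrist');cv2.imwrite('pics/w6.png',im[:,:,::-1])
im=get_image('top');cv2.imwrite('pics/t6.png',cv2.resize(im[140:310,240:380],None,fx=3.5,fy=3.5,interpolation=cv2.INTER_CUBIC)[:,:,::-1])
plan(D(-18,0,73))
E
```

```text
t 6.9 tcp [418.1 -30.2  74.4] disp [-16.2  -6.6  74.4] F [-3.7 13.   5.2] w -0.1 turn needed -0.07
-> [416.  -23.7  73. ] tool shift m [0.0018 0.0066 0.0015]
```

View pics/w6.png

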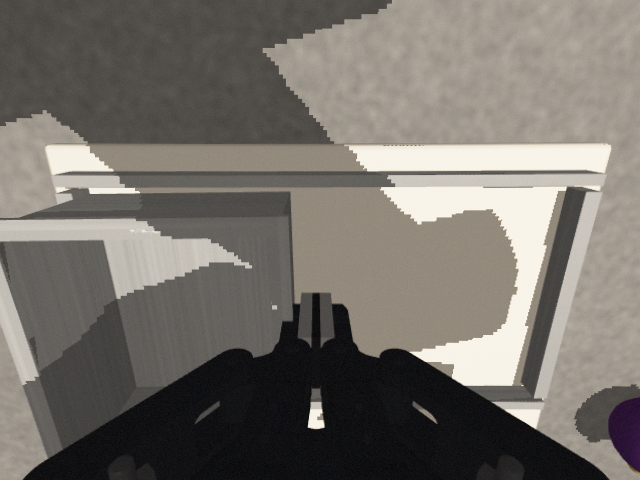

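View pics/t6.png

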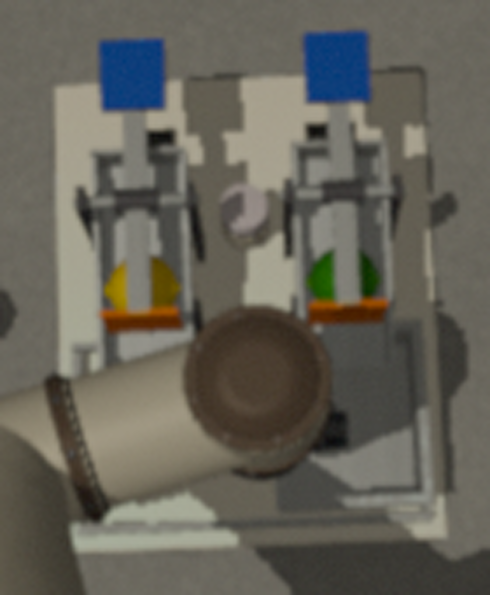

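jog_arm(
  increments=[
    [0.001,0.006,0.001,0],
    [0.001,0.014,0.001,0],
    [0.001,0.022,0.0,0],
    [0.001,0.024,-0.03,0],
    [0.001,0.024,-0.08,0],
    [0.0,0.024,-0.135,0],
    [0,0.024,-0.18,0],
    [0,0.024,-0.19,0],
  ],
)

```text
clock: 7.9
position: [417.2, -7.0, 267.7]
ee_rot: [-0.018, 1.0, 0.004, 0.006]
contact_force: [-0.2, -0.5, -0.6]
gripper_width: 0.1
```

```bash
python3 - <<'E'
from h import *
s=read_state();pose=(s['position'],s['ee_rot']);im=get_image('wrist');cv2.imwrite('pics/w7.png',im[:,:,::-1])
np.savez('w7.npz',p=pose[0],q=pose[1])
plan(D(-18,-72,263),D(235,-72,263))
E
```

```text
t 7.95 tcp [416.9  -7.1 267.1] disp [-16.5  16.5 267.1] F [-0.6  0.3 -0.2] w -0.3 turn needed -0.06
-> [418.7 -95.6 263. ] tool shift m [ 0.0014 -0.0886  0.0034]
-> [671.5 -86.1 263. ] tool shift m [-0.2515 -0.0883  0.0062]
```

View pics/w7.png

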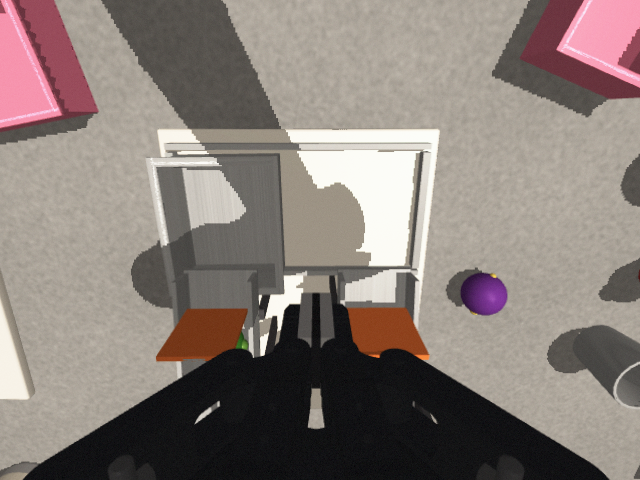

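```bash
python3 - <<'E'
from h import *
z=np.load('w7.npz');pose=(z['p'],z['q'])
print([todisp(p).round(1) for p in plane('wrist',[(148,160),(281,155),(284,268)],77,pose)])
print([todisp(p).round(1) for p in plane('wrist',[(438,129),(158,129)],12,pose)])
for y in (-74.5,-70): print(y,proj('wrist',[D(-69,y-58,77),D(-69,y+58,77),D(30,y+58,77),D(-69,y-58,77)],pose).round(0).tolist())
im=cv2.imread('pics/w7.png')[110:300,130:300];cv2.imwrite('pics/w7c.png',cv2.resize(im,None,fx=3,fy=3,interpolation=cv2.INTER_CUBIC))
E
```

```text
[array([ -61. , -130.6,   77. ]), array([-65.5, -13.5,  77. ]), array([ 43.9, -14.3,  77. ])]
[array([-84.4, 145.1,  12. ]), array([ -84.4, -145.1,   12. ])]
-74.5 [[144.0, 151.0], [277.0, 151.0], [281.0, 255.0], [144.0, 151.0]]
-70 [[149.0, 151.0], [283.0, 151.0], [286.0, 255.0], [149.0, 151.0]]
```

View pics/w7c.png

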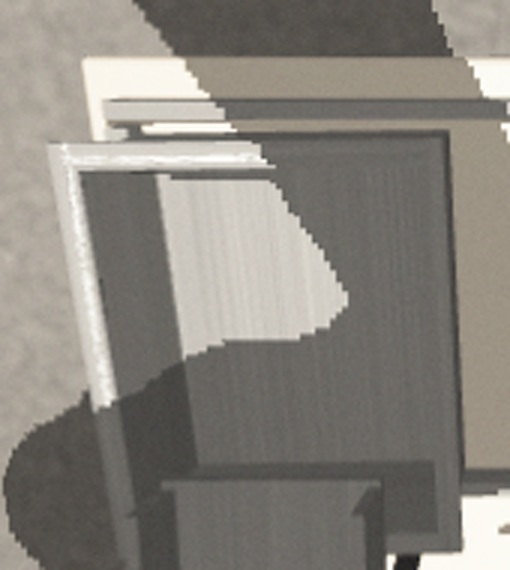

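jog_arm(
  increments=[
    [0.005,-0.03,0.001,0],
    [0.015,-0.07,0.003,0],
    [0.03,-0.088,0.004,0],
    [0.04,-0.089,0.004,0],
    [0.04,-0.089,0.004,0],
  ],
)

```text
clock: 8.57
position: [379.4, -97.3, 261.2]
ee_rot: [-0.018, 1.0, 0.004, 0.005]
contact_force: [-0.4, -0.2, 0.3]
gripper_width: -0.1
```

```bash
python3 - <<'E'
from h import *
s=read_state();pose=(s['position'],s['ee_rot']);im=get_image('wrist');cv2.imwrite('pics/w8.png',im[:,:,::-1])
np.savez('w8.npz',p=pose[0],q=pose[1])
im=get_image('side');cv2.imwrite('pics/s8.png',cv2.resize(im[180:350,190:400],None,fx=3.5,fy=3.5,interpolation=cv2.INTER_CUBIC)[:,:,::-1])
plan(D(-18,-72,263))
E
```

```text
t 8.675 tcp [380.4 -96.9 261.7] disp [-56.3 -71.9 261.7] F [-0.9 -0.3  0.3] w 0.0 turn needed 0.0
-> [418.7 -95.6 263. ] tool shift m [-0.0383 -0.0001 -0.0008]
```

View pics/w8.png

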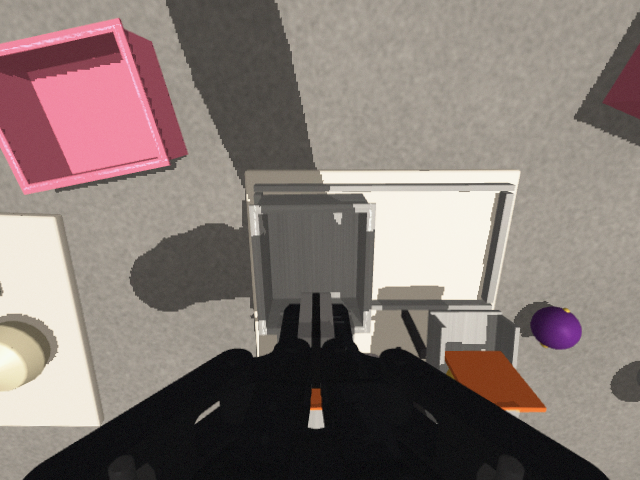

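View pics/s8.png

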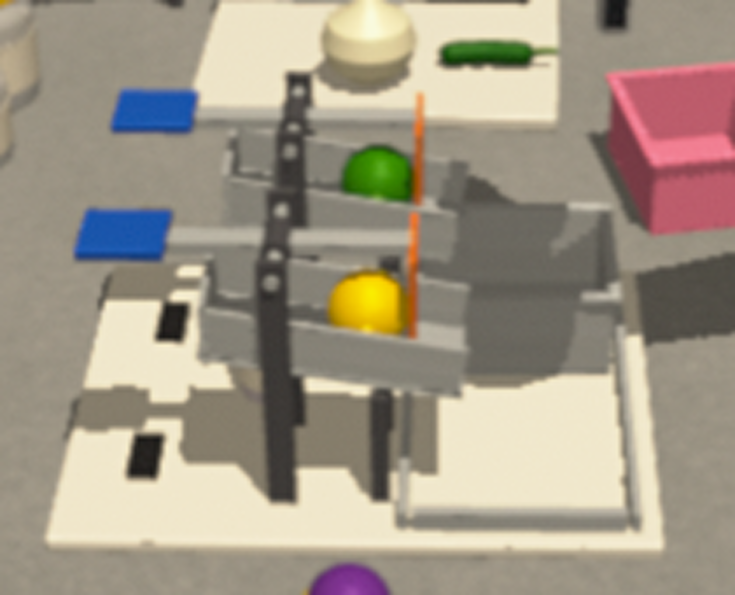

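```bash
python3 - <<'E'
from h import *
im=cv2.imread('pics/w8.png')[160:345,235:390];cv2.imwrite('pics/w8c.png',cv2.resize(im,None,fx=4,fy=3.2*1,interpolation=cv2.INTER_NEAREST))
z=np.load('w8.npz');pose=(z['p'],z['q'])
print('plate',[todisp(p).round(1) for p in plane('wrist',[(246,171),(520,171)],12,pose)])
E
```

```text
plate [array([ -84.5, -145.3,   12. ]), array([-83.4, 146. ,  12. ])]
```

View pics/w8c.png

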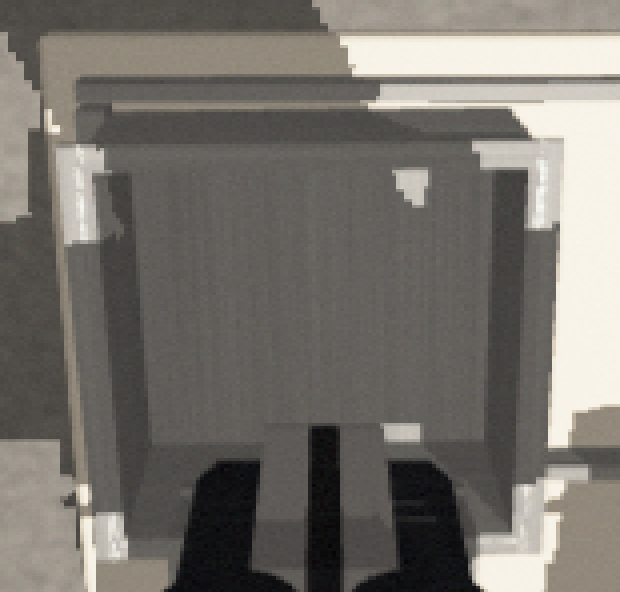

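```bash
python3 - <<'E'
from h import *
z=np.load('w8.npz');pose=(z['p'],z['q'])
f=lambda c:[(235+x/4-.4,160+y/3.2-.4) for x,y in c]
for c in plane('wrist',f([(56,145),(563,138),(545,553),(92,560)]),77,pose): print(todisp(c).round(1))
print('fence top near edge',[todisp(p).round(1) for p in plane('wrist',f([(76,78),(620,78)]),26,pose)])
E
```

```text
[ -63.7 -132.7   77. ]
[-65.4 -17.5  77. ]
[ 72.8 -14.4  77. ]
[  74.7 -132.3   77. ]
fence top near edge [array([ -73.3, -135.7,   26. ]), array([-72.9,   5.5,  26. ])]
```

```bash
python3 - <<'E'
from h import *
plan(D(236,-71.5,262),D(236,-71.5,215))
E
```

```text
t 8.675 tcp [380.4 -96.9 261.7] disp [-56.3 -71.9 261.7] F [-0.9 -0.3  0.3] w 0.0 turn needed 0.0
-> [672.5 -85.6 262. ] tool shift m [-0.2923  0.0003  0.0028]
-> [672.5 -85.6 215. ] tool shift m [-0.2918 -0.      0.0498]
```

jog_arm(
  increments=[
    [-0.03,0,0.0,0],
    [-0.085,0,0.001,0],
    [-0.14,0,0.001,0],
    [-0.195,0,0.002,0],
    [-0.245,0,0.003,0],
    [-0.28,0,0.003,0],
    [-0.292,0,0.02,0],
    [-0.292,0,0.045,0],
    [-0.292,0,0.05,0],
    [-0.292,0,0.05,0],
  ],
)

```text
clock: 9.93
position: [672.3, -85.4, 214.7]
ee_rot: [-0.019, 1.0, 0.003, 0.005]
contact_force: [0.5, 0.4, -0.1]
gripper_width: -0.2
```

```bash
python3 - <<'E'
from h import *
s=read_state();pose=(s['position'],s['ee_rot']);im=get_image('wrist');cv2.imwrite('pics/w9.png',im[:,:,::-1])
im=get_image('side');cv2.imwrite('pics/s9.png',cv2.resize(im[140:350,190:400],None,fx=2.8,fy=2.8,interpolation=cv2.INTER_CUBIC)[:,:,::-1])
plan(D(236,-71.5,203),D(236,-71.5,163))
E
```

```text
t 10.025 tcp [673.  -85.5 216.2] disp [236.5 -71.5 216.2] F [ 0.1 -0.  -0.2] w 0.2 turn needed 0.03
-> [672.5 -85.6 203. ] tool shift m [ 0.0006 -0.0001  0.0132]
-> [672.5 -85.6 163. ] tool shift m [ 0.0011 -0.0004  0.0532]
```

View pics/w9.png

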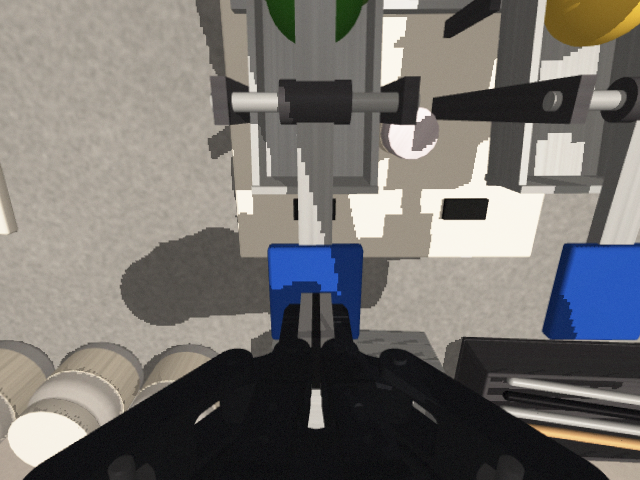

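View pics/s9.png

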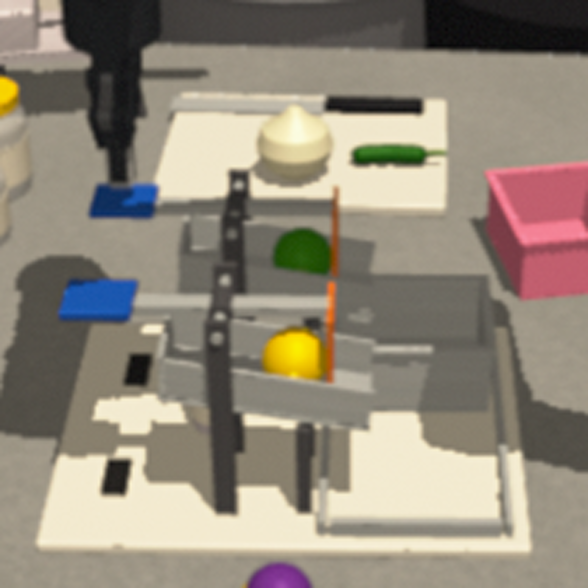

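jog_arm(
  increments=[
    [0,0,0.008,0],
    [0,0,0.016,0],
    [0,0,0.024,0],
    [0,0,0.032,0],
    [0,0,0.039,0],
    [0.001,0,0.045,0],
    [0.001,0,0.05,0],
    [0.001,0,0.052,0],
  ],
)

```text
clock: 11.02
position: [672.7, -85.3, 164.1]
ee_rot: [-0.019, 1.0, 0.003, 0.006]
contact_force: [-0.5, -0.5, 4.8]
gripper_width: -0.1
```

jog_arm(
  increments=[
    [0,0,0.002,0],
    [0,0,0.003,0],
    [0,0,0.004,0],
  ],
)

```text
clock: 11.4
position: [673.0, -85.2, 160.3]
ee_rot: [-0.019, 1.0, 0.003, 0.007]
contact_force: [-1.2, -0.4, 4.7]
gripper_width: 0.0
```

jog_arm(
  increments=[
    [0,0,0.001,0],
    [0,0,0.002,0],
    [0,0,0.003,0],
  ],
)

```text
clock: 11.78
position: [673.4, -85.3, 158.1]
ee_rot: [-0.019, 1.0, 0.003, 0.007]
contact_force: [-1.6, 0.5, 8.9]
gripper_width: 0.1
```

```bash
python3 - <<'E'
from h import *
plan(D(236,-71.5,203))
im=get_image('side');cv2.imwrite('pics/s10.png',cv2.resize(im[140:350,190:400],None,fx=2.8,fy=2.8,interpolation=cv2.INTER_CUBIC)[:,:,::-1])
E
```

```text
t 11.775 tcp [673.4 -85.3 158.1] disp [236.9 -71.2 158.1] F [-1.6  0.5  8.9] w 0.1 turn needed 0.05
-> [672.5 -85.6 203. ] tool shift m [ 0.0003 -0.     -0.0449]
```

View pics/s10.png

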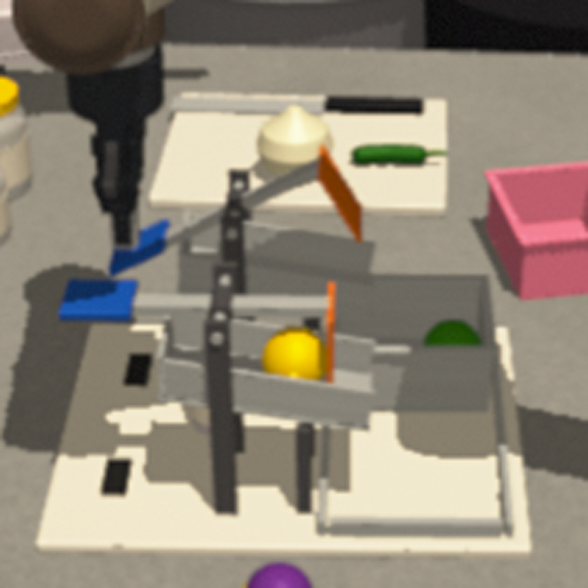

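jog_arm(
  increments=[
    [0,0,0.0,0],
    [0,0,-0.003,0],
    [0,0,-0.01,0],
    [0,0,-0.018,0],
    [0,0,-0.026,0],
    [0,0,-0.034,0],
    [0,0,-0.043,0],
    [0,0,-0.06,0],
    [0,0,-0.085,0],
    [0,0,-0.1,0],
  ],
)

```text
clock: 13.08
position: [671.4, -86.1, 259.5]
ee_rot: [-0.019, 1.0, 0.003, 0.007]
contact_force: [-0.4, -0.0, -0.5]
gripper_width: -0.1
```

```bash
python3 - <<'E'
from h import *
plan(D(280,-120,290))
im=get_image('side');cv2.imwrite('pics/s11.png',cv2.resize(im[140:350,190:400],None,fx=2.8,fy=2.8,interpolation=cv2.INTER_CUBIC)[:,:,::-1])
im=get_image('top');cv2.imwrite('pics/t11.png',cv2.resize(im[140:310,240:380],None,fx=3.5,fy=3.5,interpolation=cv2.INTER_CUBIC)[:,:,::-1])
E
```

```text
t 13.075 tcp [671.4 -86.1 259.5] disp [234.9 -71.9 259.5] F [-0.4 -0.  -0.5] w -0.1 turn needed 0.04
-> [ 718.3 -132.4  290. ] tool shift m [-0.0455 -0.0479 -0.0302]
```

View pics/s11.png

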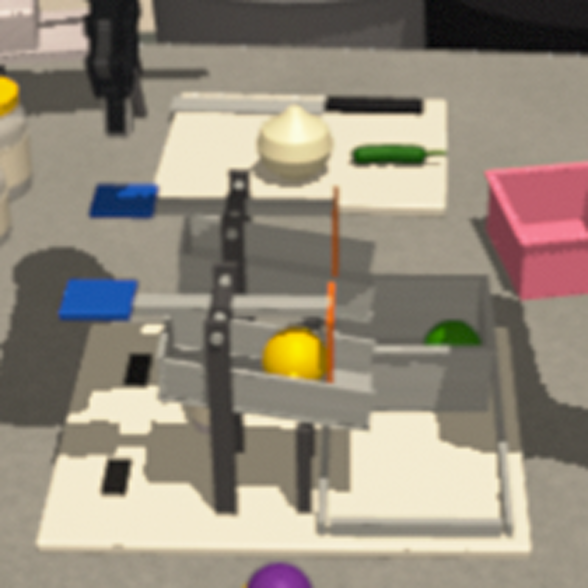

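View pics/t11.png

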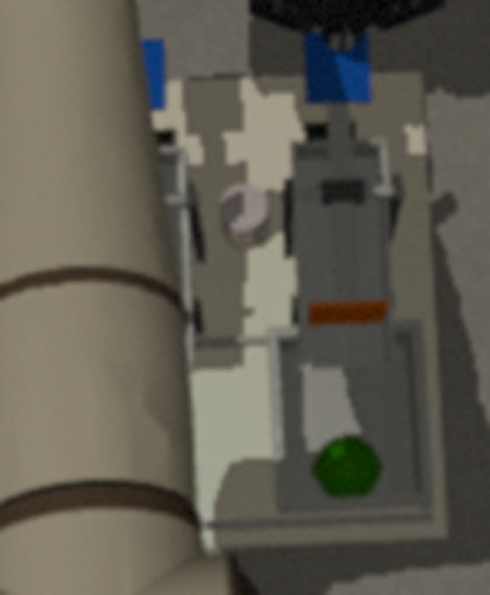

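```bash
python3 - <<'E'
from h import *
f=lambda pts:np.array([[240+x/3.5-.36,140+y/3.5-.36] for x,y in pts])
print([todisp(p).round(1) for p in plane('top',f([(271,420),(426,420),(433,515)]),77)])
im=get_image('top');cv2.imwrite('pics/t12.png',cv2.resize(im[260:300,300:380] if 0 else im[215:310,290:380],None,fx=6,fy=6,interpolation=cv2.INTER_CUBIC)[:,:,::-1])
E
```

```text
[array([  0.2, -15.3,  77. ]), array([  -4.5, -129.7,   77. ]), array([ -74.7, -131. ,   77. ])]
```

View pics/t12.png

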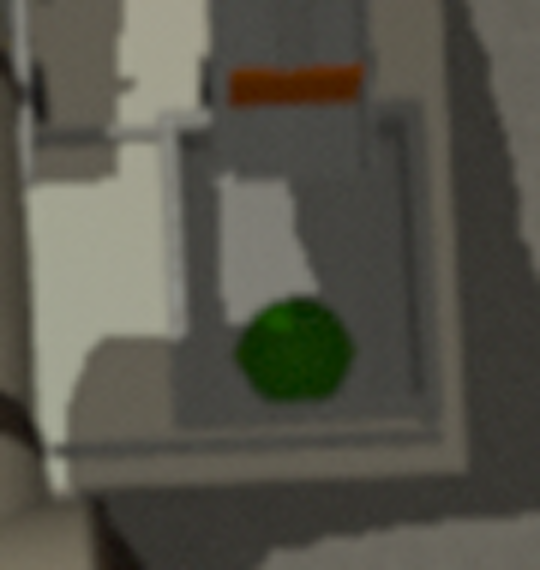

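```bash
python3 -c "
from bench import *
print(job_done())"
```

```text
the job is handed in; nothing more can be done
None
```

I pushed the pan to the end stop under the right lane, where the lime was. I then pressed that lane's blue paddle to its stop, and the lime rolled into the pan. The paddle came back up, and I handed the job in at about 13 s.

**Last checks**
- **Pan at the stop:** the push force rose from about 5 N to 14.6 N and the pan stopped moving. A wrist view just after the push put its centre at y = -74 mm, against -74.5 mm expected.
- **Paddle at its stop:** the force rose to 8.9 N, above the 4–5 N its spring gives at the stop.
- **Final pictures:** the lime lies in the pan, the right gate is shut with its pad level, and the lemon is behind its gate. The fingers are clear, and I saw nothing else moved in the part of the scene these pictures cover.

**Checks that disagreed**
- The last top view gave y = -72 to -73 mm for the pan centre, 1–2 mm short of expected. I put that down to blurred edges and calibration.
- The wrist view suggested the pan may be turned by up to about 1°. I did not push it again to square it.

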